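# Pin the sanding spindle and take off its cap, whichever way the thread runs

### The job

The sleeve of the left one of the two sanding spindles (left as the robot sees it) is due for a change: take the red-handled lock pin out of the wooden tool block and push it fully home through that spindle's lock hole at the front, so that the spindle cannot turn. Then undo the black cap on top of that spindle - one spindle has a left-hand thread and the other a right-hand one, so feel which way it gives and do not wrench it against its stop - and lift it straight off. Finish holding the cap upright and still in the gripper, well clear above the spindle nose, with the pin still home; leave the other cap and the other things alone.

Things in the scene. Friction and masses are not known exactly. Their poses are not given: they have to be found in the camera images.
- bed: Grey bed plate 210 (x) x 390 (y) x 12 mm, fixed to the bench in a place and turn that vary, with a small motor; the two heads stand on it at y = +90 and -90 mm, facing as it does. Origin: centre of its underside.
- head_a: Sanding-spindle head, a twin of head_b: green bearing housing, on it a steel spindle with two opposite flat ears (28 mm wide, 10 thick, tops 50 mm above the head's foot, reaching 88 mm from the axis), a brown sanding drum (52 mm across, 53 to 90 mm up), a washer, the cap. Origin: centre of the foot, on the spindle axis; z up the axis, x to the back, y to the left. At the left may stand either head.
- head_b: The other head, same shape and frame. One of the two heads has a right-hand thread (cap loosens anticlockwise seen from above), the other a left-hand one (loosens clockwise); it cannot be seen which. Unpinned, a spindle turns almost freely (0.04 N m) and goes round with its cap.
- lock_a (a point): Lock hole of head_a: point on the hole's axis, level with the ear's top face (50 mm above the head's foot), 74 mm from the spindle axis towards head -x. The hole runs down through the spindle's ear (12 mm wide, up to 2 mm off centre at the start; the ear gives way sideways at a touch), a 2 mm gap, then into the green boss (10 mm wide, 32 mm deep); mouths chamfered.
- lock_b (a point): Lock hole of head_b, as lock_a is of head_a.
- cap_a: Cap of head_a: black knurled round cap, 46 mm across, 46 mm high, about 0.12 kg, red index line on its aluminium top; hollow skirt, upper 22 mm solid. Origin: centre of its lower rim; z up, x along the index line, which starts along the head's x. Starts tight, rim 95 mm and top 141 mm above the head's foot. A spring washer under it pushes up with 10 N at most.
- cap_b: Cap of head_b, like cap_a. With the spindle pinned (which leaves it 3 degrees of play) a cap stops dead at once if turned the tightening way (do not load the stop with over 1.5 N m); the other way it turns against a light drag (under 0.4 N m), climbs 2.5 mm and leaves its steep quick thread after about 60 degrees; from 65 to 130 degrees it lifts straight off (the nose reaches 21 mm into it).
- lock_pin: Lock pin, 78 mm long, 0.06 kg: steel shank 8 mm thick and 38 mm long with chamfered tip, thin collar 20 mm across, red round handle 17 mm across and 40 mm high. Origin: the tip of the shank; z runs up to the handle. It starts upright in the wooden block with 26 mm of its shank in the hole. Fully home, its collar sits on the ear, tip 38 mm below the ear's top.
- pin_tip (a point): Tip of the lock pin's shank (the pin's origin).
- pin_grip (a point): Middle of the upper part of the pin's red handle, 66 mm above the tip: where to grip it.
- tool_block: Fixed hardwood tool block 56 x 130 x 46 mm. Origin: centre of its underside; y along its length. The lock pin stands in it 35 mm from the middle towards its -y end; a small collet key (20 mm high above the block) stands in it at +40 mm.
- tape: Tape measure, a bystander.
- screws: Small carton of screws, a bystander.
- sanding: Sanding block, a bystander.
- wax: Block of wax, a bystander.

How it is judged:
By the outcome, as a careful person would: the job done as asked, in the order asked, and still so for the second after the job is handed in, while the arm keeps its last pose, push and grip.
It also fails if it takes over 67 s, if anything falls off the work surface, if the arm or the gripper's body presses on something with over 40 N, if the wrist force passes 120 N, or if a joint passes its speed limit or range.

### The arm

A 6-joint arm with a two-finger parallel gripper is mounted at the origin on a cart in front of the work surface, level with it; the furniture and walls round the work are solid. World frame = base frame: x ahead of the robot, y to its left, z up, the work surface at z = 0. Lengths are in mm, angles in rad, forces in N, time in s.
With the tool pointing down it reaches from about 400 to 825 mm from the base axis. Payload 7 kg.
Tool frame: the origin (TCP) lies at the very end of the fingers, on their centre line; the grasp point (between the pads) lies 19 mm behind it; z points along the fingers, y is the line along which they close (so a half turn about z gives the same grasp; the last joint's range is limited). The gripper opens to 85 mm and grips with 20 to 120 N. Pads are 22 mm wide; open, the fingers measure 114 mm over their backs; the gripper's body (76 mm by 85 mm) begins 54 mm behind the grasp point. The pads swing forward as they close: fully open they stand 13 mm farther back than shut.
Start: joints at [1.518, 0.359, 0.012, 0, -1.224, -0.288], TCP at [225.621, 636.153, 231.302] pointing down, gripper open.
Joint ranges: [-3.07, 3.07], [-1.43, 2.12], [-1.02, 1.25], [-3.03, 1.67], [-3.05, -0], [-3.03, 3.03]. Speed limits (rad/s): [2.39, 2.39, 3.01, 3.14, 3.14, 3.14].

### API

Orientations are given as a rotation vector (axis times angle).
In Python, from cell import robot gives the robot as it stands.
- The arm moves only by the shell command python3 -m jog 'ROWS' [FORCE]. ROWS is JSON, a list of rows, each an object with "grip": the finger opening in mm, from 0 to 85.4; "slide": the shift along the tool's x, y, z normalised to -1 to 1, where 1 is 0.05 m, a list of three; "turn": the turn about the tool's z normalised to -1 to 1, where 1 is 0.08 rad. A call has 1 to 10 rows; each row shifts and turns the commanded pose from where the row before left it, along the tool's axes as they then stand; what a row does not reach is not made up. A row lasts 1/8 s, in which the tool goes at most 62.5 mm and 10.7 degrees, less where a joint would pass 70% of its speed; a pose out of reach is approached as far as the arm can. A call with a number of a shift or a turn outside -1 to 1 is refused whole. A call with a gripper value outside its range is refused whole. The fingers move at their own pace and stop on an object; FORCE is the grip in N (left out, the last holds). Time passes only in rows, so rows that do not move let the fingers close. It gives the time, the measured TCP pose, the force, the opening and the grip force at its end, in the units of the state.
- robot.observe(): the state, without advancing time (a new reading comes with each control period).
- robot.grab_frame(name): name is "scene" or "top"; returns the picture (420x560x3 uint8, red, green, blue); there is no depth.
- robot.camera_info(name): a dict with "fovy" (degrees; the focal length in pixels is half the picture's height over the tangent of half this angle, whatever the lens; pixels are square), "cx", "cy" (the principal point, pixels), "k1" (the pictures are not rectified: a ray, as slopes to the right and down, at radius r is drawn at 1 + k1 r^2 times it, then the intrinsics apply), "camera_from_world" (4x4, takes a point from world to camera coordinates). Camera axes: x right, y up, looking along -z (the intrinsics and any distortion apply to the point x, -y, -z); pixel columns grow to the right and rows downward; lengths in mm; the calibration is good to about 2 mm. A picture is of the moment at which its call begins. camera_info takes no time and is no camera call.
- robot.close_job(): hands the job in; it is judged then, once.
The state is a dict: "clock": time; "joint_pos": joint angles; "dq": joint speeds; "effort": joint torques, N m; "position": TCP position; "ee_rot": TCP orientation; "wrist_force": force on the tool from outside, world axes, zero at the start; "torque": the same for the moment, N m; "opening": opening from 0.0 (shut) to 1.0 (fully open); "grip_force": force on a finger pad.
Only numpy, scipy, OpenCV 4.12 (cv2) and the standard library are available. Lean on these libraries where they do the work, as an engineer would, in place of code of your own. Each camera call takes 0.05 s, during which the arm holds its last target. There are 200 camera calls.

## Working session

There is one attempt and no reset: what is moved stays moved. The work goes in short steps, Python scripts to look and compute and a shell command to move; the robot and the scene stay as the last step left them, time stands still between calls to the robot, and variables do not carry over. Pictures are saved under pics/ and viewed, at most 10 in all, crops included, and the job is handed in when it is done.

```bash
mkdir -p pics; ls
python3 - <<'E'
from cell import robot
import cv2,numpy as np
np.set_printoptions(precision=4,suppress=True)
for n in("scene","top"):
    f=robot.grab_frame(n); cv2.imwrite(f"pics/{n}0.png",cv2.cvtColor(f,cv2.COLOR_RGB2BGR)); c=robot.camera_info(n); print(n,c)
    T=np.array(c["camera_from_world"]);print(-T[:3,:3].T@T[:3,3])
print(robot.observe())
E
```

```text
pics
scene {'fovy': 44.69523018710522, 'cx': 278.8397973089877, 'cy': 214.86715580673035, 'k1': -0.0371428839045545, 'camera_from_world': array([[    0.7992,     0.6009,     0.0141,  -415.1826],
       [   -0.4424,     0.5722,     0.6905,   155.7321],
       [    0.4068,    -0.5581,     0.7232, -1817.2004],
       [    0.    ,     0.    ,     0.    ,     1.    ]])}
[1140.0096 -853.8373 1212.5124]
top {'fovy': 47.144674002551604, 'cx': 284.14128049670035, 'cy': 220.79756714976648, 'k1': 0.012538311163105985, 'camera_from_world': array([[   -0.0042,    -0.9999,     0.0142,    20.1475],
       [    0.9952,    -0.0028,     0.0974,  -542.5044],
       [   -0.0973,     0.0146,     0.9951, -1839.798 ],
       [    0.    ,     0.    ,     0.    ,     1.    ]])}
[ 360.9826   45.4479 1883.4011]
{'clock': 0.1, 'joint_pos': array([ 1.5181,  0.3593,  0.0112, -0.0003, -1.2241, -0.2881]), 'dq': array([ 0.001 , -0.0026,  0.0035,  0.0003,  0.0009,  0.0018]), 'effort': array([ -0.0023, -58.4765,  29.4109,   6.9546,  -0.0032,   0.    ]), 'position': array([225.5159, 635.7618, 230.4533]), 'ee_rot': array([ 3.0946, -0.5327, -0.0002]), 'wrist_force': array([ 0.3128,  0.5916, -1.0806]), 'torque': array([-0.0474,  0.0145, -0.0055]), 'grip_force': 0.0, 'opening': 0.9989853663992726}
```

View pics/scene0.png

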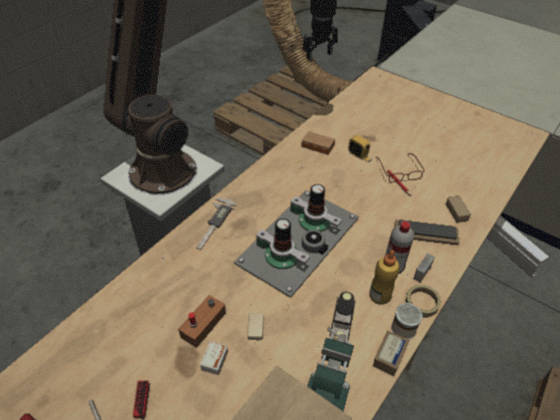

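View pics/top0.png

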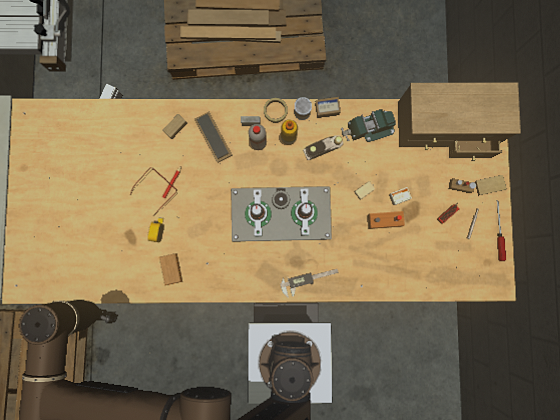

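Both views show the spindles at top px (257,212) (left) and (304,212). The tool block is at top (386,220), with the red pin at its right end. I'll enlarge both areas.

Run:
```python
import cv2,numpy as np
t=cv2.imread("pics/top0.png");s=cv2.imread("pics/scene0.png")
a=cv2.resize(t[180:245,225:415],None,fx=4,fy=4,interpolation=cv2.INTER_CUBIC)
b=cv2.resize(s[175:345,175:365],None,fx=4,fy=4,interpolation=cv2.INTER_CUBIC)[:, :760]
cv2.imwrite("pics/c1.png",np.vstack([a,cv2.resize(s[180:265,235:362],(760,509)) [:330]])[:600])
cv2.imwrite("pics/c2.png",cv2.resize(s[175:345,175:365],(670,600),interpolation=cv2.INTER_CUBIC))
cv2.imwrite("pics/c1.png",a)
```

```text
(no output)
```

View pics/c1.png

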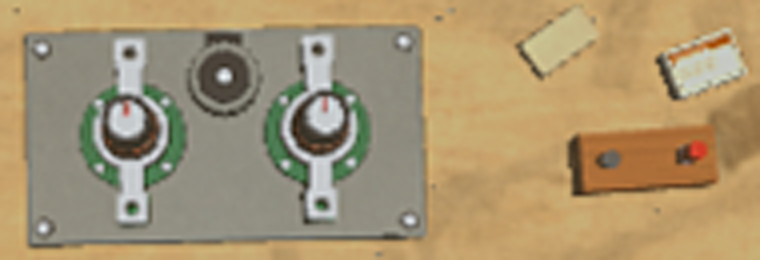

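View pics/c2.png

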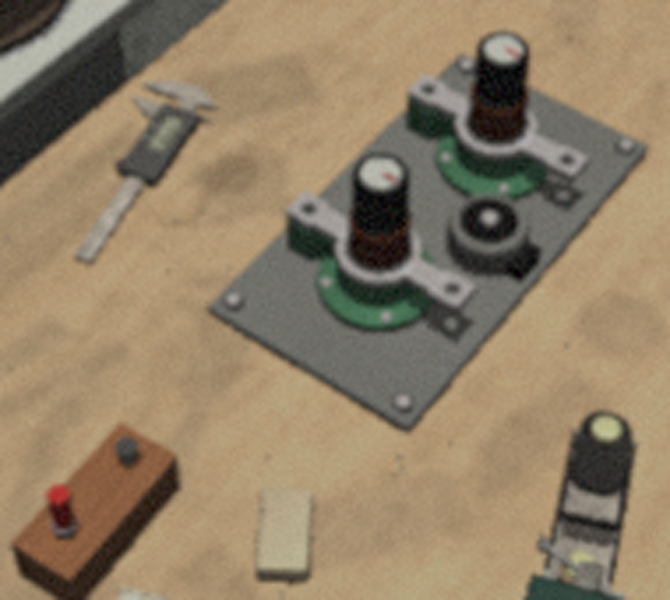

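The crops show the left spindle's cap top at about top px (257,210), its front ear hole at (257.8,231.5), and the pin handle top at (399,217.7). In the scene view the pin top is near (192,315). Next I'll measure these with masks and rays.

```bash
cat > h.py <<'E'
from cell import robot
import cv2,numpy as np
np.set_printoptions(precision=4,suppress=True)
def cam(n):
    c=robot.camera_info(n); T=np.array(c["camera_from_world"]); f=210/np.tan(np.radians(c["fovy"]/2))
    return c,T,f
def ray(n,p):
    c,T,f=cam(n); d=np.array([(p[0]-c["cx"])/f,(p[1]-c["cy"])/f]); u=d.copy()
    for _ in range(10): u=d/(1+c["k1"]*(u@u))
    R=T[:3,:3]; return -R.T@T[:3,3], R.T@np.array([u[0],-u[1],-1.])
def onz(n,p,z):
    o,d=ray(n,p); return o+d*(z-o[2])/d[2]
def two(p,q):
    o,d=ray("top",p);o2,d2=ray("scene",q)
    s=np.linalg.lstsq(np.c_[d,-d2],o2-o,rcond=None)[0]
    a,b=o+s[0]*d,o2+s[1]*d2; return (a+b)/2,np.linalg.norm(a-b)
def proj(n,P):
    c,T,f=cam(n); q=T[:3,:3]@np.asarray(P,float)+T[:3,3]; u=np.array([q[0],-q[1]])/-q[2]; u=u*(1+c["k1"]*(u@u))
    return u*f+[c["cx"],c["cy"]]
def grab(n,k):
    f=cv2.cvtColor(robot.grab_frame(n),cv2.COLOR_RGB2BGR); cv2.imwrite(f"pics/{k}.png",f); return f
def blobs(m,lo=3,hi=1e6):
    k,l,st,ce=cv2.connectedComponentsWithStats(m.astype(np.uint8)); return [(tuple(st[i]),ce[i]) for i in range(1,k) if lo<=st[i][4]<=hi]
E
python3 - <<'E'
from h import *
t=cv2.imread("pics/top0.png");s=cv2.imread("pics/scene0.png")
def red(i):
    h=cv2.cvtColor(i,cv2.COLOR_BGR2HSV); return ((h[...,0]<6)|(h[...,0]>172))&(h[...,1]>150)&(h[...,2]>90)
for n,i,(x0,y0,x1,y1) in(("top",t,(380,205,410,230)),("scene",s,(180,305,205,335))):
    m=np.zeros(i.shape[:2],bool); m[y0:y1,x0:x1]=red(i)[y0:y1,x0:x1]
    for b in blobs(m): print(n,"red",b)
# block, bed outlines
for n,i in(("top",t),("scene",s)):
    h=cv2.cvtColor(i,cv2.COLOR_BGR2HSV)
    x0,y0,x1,y1=(225,180,340,248) if n=="top" else (228,180,365,300)
    m=np.zeros(i.shape[:2],np.uint8); m[y0:y1,x0:x1]=((h[...,1]<75))[y0:y1,x0:x1]
    m=cv2.morphologyEx(m,cv2.MORPH_CLOSE,np.ones((7,7)))
    m=cv2.morphologyEx(m,cv2.MORPH_OPEN,np.ones((5,5)))
    c=max(cv2.findContours(m,0,2)[0],key=cv2.contourArea)
    if n=="top":
        bp=cv2.boxPoints(cv2.minAreaRect(c)); P=np.array([onz(n,p,12)[:2] for p in bp]); print("bed",bp,P,P.mean(0),[np.linalg.norm(P[k]-P[k-1]) for k in range(4)])
    else:
        e=cv2.approxPolyDP(cv2.convexHull(c),4,True)[:,0]; print(e,np.array([onz(n,p,12)[:2] for p in e]))
    # bright blobs (screws)
    x=np.zeros(i.shape[:2],bool); x[y0:y1,x0:x1]=(i.min(2)>150)[y0:y1,x0:x1]
    for b in blobs(x): print(n,"bright",b[0],b[1],onz(n,b[1],15)[:2])
g=cv2.cvtColor(t,cv2.COLOR_BGR2GRAY)
print(g[226:238,250:266]); 
print("topears",onz("top",(225+131/4-.4,180+206/4-.4),62),onz("top",(225+129/4-.4,180+52/4-.4),62))
k=190/670
for c in((428,89),(568,160)): print("scene ears",onz("scene",(175+c[0]*k-.35,175+c[1]*k-.35),62))
print("scene captop",onz("scene",(175+503*k-.35,175+50*k-.35),153),"top captop",onz("top",(225+125/4-.4,180+119/4-.4),153))
E
```

```text
top red ((np.int32(397), np.int32(216), np.int32(4), np.int32(4), np.int32(11)), array([398.8182, 217.1818]))
scene red ((np.int32(189), np.int32(313), np.int32(6), np.int32(5), np.int32(27)), array([191.4074, 315.0741]))
bed [[230.7478 188.0288]
 [329.8908 185.7496]
 [331.1122 238.8825]
 [231.9692 241.1616]] [[ 673.8398  227.1264]
 [ 682.2037 -162.8342]
 [ 472.6275 -164.7804]
 [ 465.0703  221.0304]] [573.4353  30.1356] [np.float64(208.85849050386324), np.float64(390.050331954342), np.float64(209.5852457510107), np.float64(385.88479299213816)]
top bright (np.int32(249), np.int32(189), np.int32(18), np.int32(47), np.int32(244)) [257.8648 211.5656] [580.1942 120.5284]
top bright (np.int32(296), np.int32(188), np.int32(18), np.int32(47), np.int32(234)) [304.4786 211.1624] [581.315  -61.6415]
top bright (np.int32(325), np.int32(189), np.int32(3), np.int32(3), np.int32(7)) [325.7143 190.    ] [ 664.8203 -145.8414]
top bright (np.int32(234), np.int32(191), np.int32(3), np.int32(2), np.int32(6)) [235.  191.5] [659.5558 210.1181]
top bright (np.int32(280), np.int32(197), np.int32(3), np.int3
[... 2523 characters left out ...]
3]
 [141 140 136 140 175 198 131  52  64 131 206 179 103 143 142 142]
 [142 139 137 141 177 198 134  74 101 139 202 179 102 145 143 144]
 [140 139 138 143 176 210 176 118 136 177 210 178 100 145 144 144]
 [141 140 138 143 180 217 211 199 201 210 219 183 104 147 144 142]
 [142 141 140 133 135 153 153 154 154 151 152 133 107 145 143 142]
 [142 142 142 137 125 101  88  90  97 110 110 117 136 144 143 143]
 [143 142 143 143 138 131 129 129 132 136 135 139 144 144 144 144]]
topears [500.1237 120.5095  62.    ] [647.6436 122.5892  62.    ]
scene ears [496.4839 120.8364  62.    ]
scene ears [645.2474 124.0603  62.    ]
scene captop [570.5369 121.7895 153.    ] top captop [572.091  122.2752 153.    ]
```

```bash
cat >> h.py <<'E'
from scipy.spatial.transform import Rotation as Ro
def togo(P,yaw=None):
    s=robot.observe(); R=Ro.from_rotvec(s["ee_rot"]).as_matrix(); d=R.T@(np.array(P)-s["position"])
    y=np.arctan2(R[1,0],R[0,0]); print("pos",s["position"],"yaw",y,"tilt",R[:,2],"q",s["joint_pos"],"t",s["clock"])
    print("F",s["wrist_force"],"M",s["torque"],"open",s["opening"]*85.4,s["grip_force"])
    print("to go mm",d,"rows units",d/50,"turn",None if yaw is None else -((yaw-y+np.pi)%(2*np.pi)-np.pi)/.08)
E
python3 - <<'E'
from h import *
print(two((398.8,217.2),(191.4,315.1)))
print(onz("top",(398.8,217.2),96),onz("scene",(191.4,315.1),93))
t=cv2.imread("pics/top0.png");s=cv2.imread("pics/scene0.png")
for z,p,q in((66,(225+608/4-.4,180+158/4-.4),(175+127*190/670-.35,175+445*170/600-.35)),): print("key",onz("top",p,z),onz("scene",q,z))
# block top face
for n,i,(x0,y0,x1,y1) in(("top",t,(360,205,412,234)),("scene",s,(175,290,232,345))):
    h=cv2.cvtColor(i,cv2.COLOR_BGR2HSV)[y0:y1,x0:x1]
    m=((h[...,0]<13)&(h[...,1]>130)).astype(np.uint8); c=max(cv2.findContours(m,0,2)[0],key=cv2.contourArea)+[x0,y0]
    r=cv2.minAreaRect(c);print(n,r,[onz(n,p,46)[:2] for p in cv2.boxPoints(r)])
togo((576,-417,200),.017)
E
```

```text
(array([ 548.0031, -410.1414,   96.3754]), np.float64(0.09553674873080036))
[ 548.076  -410.2028   96.    ] [ 546.176  -408.8309   93.    ]
key [ 544.1832 -333.0042   66.    ] [ 541.5393 -334.0681   66.    ]
top ((398.5, 217.0), (4.0, 5.0), 90.0) [array([ 561.8576, -412.3774]), array([ 561.8048, -431.6731]), array([ 546.3218, -431.2412]), array([ 546.376 , -411.9612])]
scene ((200.67872619628906, 316.2533874511719), (21.66006088256836, 48.29790115356445), 42.27368927001953) [array([ 515.0906, -440.0721]), array([ 505.8975, -304.3352]), array([ 572.2835, -313.3664]), array([ 577.7211, -445.7041])]
pos [225.5159 635.7618 230.4533] yaw -0.3409173818787315 tilt [-0.0004 -0.0014 -1.    ] q [ 1.5181  0.3593  0.0112 -0.0003 -1.2241 -0.2881] t 0.1
F [ 0.3128  0.5916 -1.0806] M [-0.0474  0.0145 -0.0055] open 85.31335029049788 0.0
to go mm [682.3018 874.9422  31.8466] rows units [13.646  17.4988  0.6369] turn -4.473967273484142
```

```bash
python3 -m jog '[{"grip":45,"slide":[1,0,0],"turn":-0.9},{"grip":45,"slide":[1,0,0],"turn":-0.9},{"grip":45,"slide":[1,0.2,0],"turn":-0.9},{"grip":45,"slide":[1,0.4,0],"turn":-0.9},{"grip":45,"slide":[1,0.6,0],"turn":-0.87},{"grip":45,"slide":[0.5,1,0],"turn":0},{"grip":45,"slide":[0.2,1,0],"turn":0},{"grip":45,"slide":[0,1,0],"turn":0},{"grip":45,"slide":[0,1,0],"turn":0},{"grip":45,"slide":[0,1,0],"turn":0}]' 40
python3 - <<'E'
from h import *
togo((548,-410,130),.017)
E
```

```text
clock: 1.35
position: [502.4, 276.7, 230.9]
ee_rot: [3.141, 0.026, -0.001]
wrist_force: [0.7, -0.3, 0.5]
opening: 0.529
grip_force: 0.0
pos [502.3744 276.7314 230.9181] yaw 0.016749301958984185 tilt [-0.0005 -0.0004 -1.    ] q [ 0.8444  0.1935 -0.2168 -0.0001 -1.1611  0.7432] t 1.35
F [ 0.7247 -0.2738  0.4841] M [-0.0681 -0.1011  0.0479] open 45.21620596078894 0.0
to go mm [ 34.1708 687.3564 101.1912] rows units [ 0.6834 13.7471  2.0238] turn -0.0031337255126995256
```

```bash
python3 -m jog '[{"grip":45,"slide":[0.2,1,0],"turn":0},{"grip":45,"slide":[0.2,1,0],"turn":0},{"grip":45,"slide":[0.2,1,0],"turn":0},{"grip":45,"slide":[0.08,1,0],"turn":0},{"grip":45,"slide":[0,1,0],"turn":0},{"grip":45,"slide":[0,1,0],"turn":0},{"grip":45,"slide":[0,1,0],"turn":0},{"grip":45,"slide":[0,1,0],"turn":0},{"grip":45,"slide":[0,1,0],"turn":0},{"grip":45,"slide":[0,1,0],"turn":0}]'
python3 -m jog '[{"grip":45,"slide":[0,1,0],"turn":0},{"grip":45,"slide":[0,1,0.3],"turn":0},{"grip":45,"slide":[0,1,0.7],"turn":0},{"grip":45,"slide":[0,0.74,1],"turn":0},{"grip":45,"slide":[0,0,0],"turn":0},{"grip":45,"slide":[0,0,0],"turn":0}]'
python3 - <<'E'
from h import *
togo((548,-410,67),.017)
i=grab("scene","s1");j=grab("top","t1")
p=proj("scene",(548,-410,100)).astype(int)-[40,60];a=cv2.resize(i[p[1]:p[1]+100,p[0]:p[0]+80],None,fx=5,fy=5)
q=proj("top",(548,-410,100)).astype(int)-[35,50];b=cv2.resize(j[q[1]:q[1]+100,q[0]:q[0]+70],None,fx=5,fy=5)
cv2.imwrite("pics/c3.png",np.hstack([a,b]));print(p,q)
E
```

```text
clock: 2.6
position: [544.7, -222.4, 231.1]
ee_rot: [-3.141, -0.026, 0.001]
wrist_force: [0.4, 0.5, -0.1]
opening: 0.531
grip_force: 0.0
clock: 3.35
position: [548.3, -408.0, 131.4]
ee_rot: [3.141, 0.026, -0.001]
wrist_force: [0.4, 1.0, 1.6]
opening: 0.524
grip_force: 0.0
pos [ 548.2743 -407.9586  131.3567] yaw 0.016549677313564055 tilt [-0.0006 -0.0002 -1.    ] q [-0.355   0.4432 -0.0951  0.0004 -1.0329  1.9421] t 3.35
F [0.4026 0.9816 1.6023] M [ 0.0716 -0.0799  0.0179] open 44.74170289291715 0.0
to go mm [-0.2724  2.0255 64.3573] rows units [-0.0054  0.0405  1.2871] turn -0.005629033580450971
[151 254] [364 167]
```

View pics/c3.png

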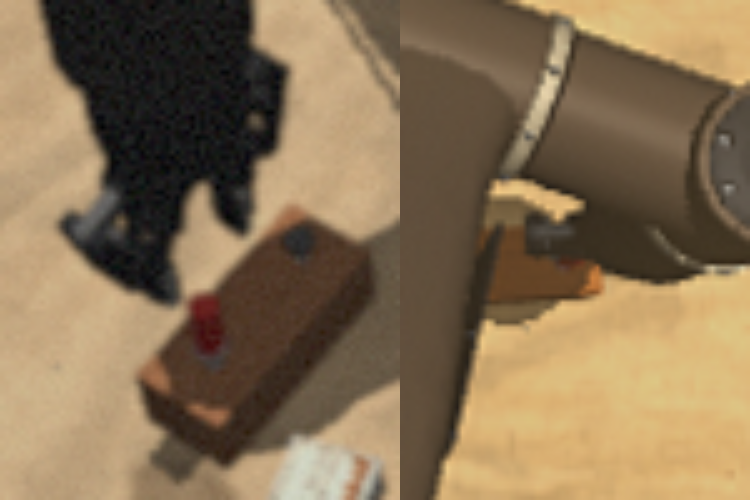

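The open fingers sit on either side of the pin (scene crop (205,305), finger tips at (170,295) and (240,228)), so I'll go down and grip.

```bash
python3 -m jog '[{"grip":45,"slide":[0,0.04,0.5],"turn":0},{"grip":45,"slide":[0,0,0.5],"turn":0},{"grip":45,"slide":[0,0,0.29],"turn":0},{"grip":45,"slide":[0,0,0],"turn":0},{"grip":10,"slide":[0,0,0],"turn":0},{"grip":10,"slide":[0,0,0],"turn":0},{"grip":10,"slide":[0,0,0],"turn":0},{"grip":10,"slide":[0,0,0],"turn":0},{"grip":10,"slide":[0,0,0],"turn":0}]' 40
python3 - <<'E'
from h import *
togo((548,-410,130),.017)
E
```

```text
clock: 4.58
position: [549.1, -410.1, 68.2]
ee_rot: [3.141, 0.027, 0.003]
wrist_force: [-0.6, 2.3, 6.1]
opening: 0.183
grip_force: 39.1
pos [ 549.0782 -410.0591   68.1573] yaw 0.0171433971104013 tilt [ 0.0019 -0.0009 -1.    ] q [-0.3577  0.5043 -0.1552  0.0003 -0.9091  1.9454] t 4.575
F [-0.6286  2.2667  6.1427] M [ 0.8517 -0.0646  0.0151] open 15.63426403222091 39.117361307144165
to go mm [ -0.9624  -0.0174 -61.8446] rows units [-0.0192 -0.0003 -1.2369] turn 0.0017924638800181913
```

```bash
python3 -m jog '[{"grip":10,"slide":[0,0,-0.3],"turn":0},{"grip":10,"slide":[0,0,-0.5],"turn":0},{"grip":10,"slide":[0,0,-1],"turn":0},{"grip":10,"slide":[-0.1,-0.5,-1],"turn":0},{"grip":10,"slide":[-0.15,-1,-0.6],"turn":0},{"grip":10,"slide":[-0.2,-1,0],"turn":0},{"grip":10,"slide":[-0.2,-1,0],"turn":0},{"grip":10,"slide":[-0.2,-1,0],"turn":0},{"grip":10,"slide":[-0.2,-1,0],"turn":0},{"grip":10,"slide":[0,-1,0],"turn":0}]' 60
python3 -m jog '[{"grip":10,"slide":[0,-1,0],"turn":0},{"grip":10,"slide":[0,-1,0],"turn":0},{"grip":10,"slide":[0,-1,0],"turn":0},{"grip":10,"slide":[0,-0.8,0],"turn":0},{"grip":10,"slide":[0,0,0],"turn":0},{"grip":10,"slide":[0,0,0],"turn":0}]'
python3 - <<'E'
from h import *
togo((498.3,120.8,130),.017)
E
```

```text
clock: 5.82
position: [489.2, -84.5, 237.9]
ee_rot: [-3.141, -0.026, -0.001]
wrist_force: [0.4, -0.4, 0.6]
opening: 0.182
grip_force: 58.7
clock: 6.58
position: [486.8, 104.1, 237.2]
ee_rot: [3.141, 0.027, -0.0]
wrist_force: [-0.5, -0.4, -0.9]
opening: 0.183
grip_force: 58.8
pos [486.8467 104.1083 237.1846] yaw 0.01742223990741219 tilt [-0. -0. -1.] q [ 0.6062  0.0599 -0.3596  0.     -1.1513  0.9821] t 6.575
F [-0.4933 -0.4227 -0.8683] M [-0.0698 -0.0038  0.0114] open 15.640081438743676 58.80434453487396
to go mm [ 11.7462 -16.4924 107.1837] rows units [ 0.2349 -0.3298  2.1437] turn 0.0052779988426510105
```

```bash
python3 -m jog '[{"grip":10,"slide":[0.235,-0.33,0],"turn":0},{"grip":10,"slide":[0,0,0.7],"turn":0},{"grip":10,"slide":[0,0,0.9],"turn":0},{"grip":10,"slide":[0,0,0.54],"turn":0},{"grip":10,"slide":[0,0,0],"turn":0},{"grip":10,"slide":[0,0,0],"turn":0}]'
python3 - <<'E'
from h import *
togo((498.3,120.8,130),.017)
i=grab("scene","s2")
x,y=proj("scene",(498,121,80)).astype(int)-[35,40]
cv2.imwrite("pics/c4.png",cv2.resize(i[y:y+75,x:x+100],None,fx=8,fy=8,interpolation=cv2.INTER_CUBIC));print(x,y)
s=robot.observe()["position"]
print("tip px",proj("scene",s-[0,0,48.2]),"hole px",proj("scene",(498.3,120.8,62)))
E
```

```text
clock: 7.32
position: [499.7, 121.1, 131.0]
ee_rot: [-3.141, -0.026, -0.002]
wrist_force: [-0.1, 0.7, 0.1]
opening: 0.178
grip_force: 58.8
pos [499.6841 121.0992 130.9655] yaw 0.016460976769386435 tilt [ 0.0014  0.0004 -1.    ] q [ 0.6204  0.1862 -0.4781  0.0006 -0.9051  0.9664] t 7.325
F [-0.1401  0.7466  0.056 ] M [-0.0462 -0.0238 -0.0349] open 15.190228552912641 58.80458950996399
to go mm [-1.3902  0.2767  0.9635] rows units [-0.0278  0.0055  0.0193] turn -0.006737790382671527
261 156
tip px [297.1982 195.5339] hole px [296.4771 200.1391]
```

View pics/c4.png

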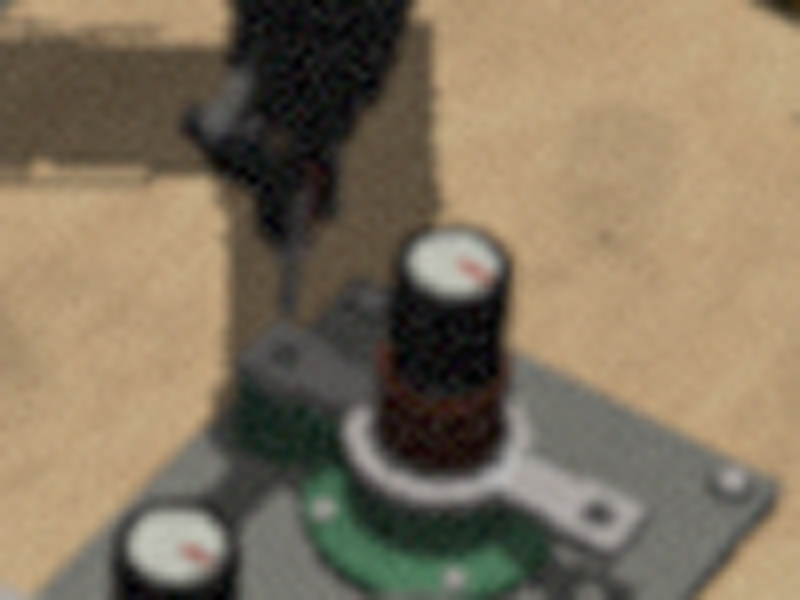

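The pin tip is at scene px (296.7,194.3), just above the hole at (296.3,199.7), which matches the prediction within a pixel. Going down gently.

```bash
python3 -m jog '[{"grip":10,"slide":[-0.028,0.005,0.2],"turn":0},{"grip":10,"slide":[0,0,0.14],"turn":0},{"grip":10,"slide":[0,0,0],"turn":0},{"grip":10,"slide":[0,0,0.06],"turn":0},{"grip":10,"slide":[0,0,0.06],"turn":0},{"grip":10,"slide":[0,0,0.04],"turn":0},{"grip":10,"slide":[0,0,0],"turn":0}]'
python3 - <<'E'
from h import *
togo((498.3,120.8,72),.017)
E
```

```text
clock: 8.25
position: [497.2, 120.7, 104.7]
ee_rot: [3.141, 0.026, -0.0]
wrist_force: [0.6, 0.5, -1.0]
opening: 0.177
grip_force: 58.8
pos [497.2479 120.6687 104.6936] yaw 0.016847660836179595 tilt [-0.     -0.0001 -1.    ] q [ 0.6223  0.215  -0.5132  0.0001 -0.8426  0.9652] t 8.25
F [ 0.5939  0.5125 -1.0333] M [-0.0182 -0.1902 -0.0097] open 15.115752218573808 58.80058407783508
to go mm [ 1.0545 -0.1163 32.6936] rows units [ 0.0211 -0.0023  0.6539] turn -0.0019042395477564256
```

The tip is about 5 mm into the ear with no force. Continuing to the boss.

```bash
python3 -m jog '[{"grip":10,"slide":[0.016,0,0.04],"turn":0},{"grip":10,"slide":[0,0,0.04],"turn":0},{"grip":10,"slide":[0,0,0.04],"turn":0},{"grip":10,"slide":[0,0,0.04],"turn":0},{"grip":10,"slide":[0,0,0.04],"turn":0},{"grip":10,"slide":[0,0,0],"turn":0}]'
python3 - <<'E'
from h import *
togo((498.3,120.8,72),.017)
E
```

```text
clock: 9.0
position: [498.1, 120.7, 94.7]
ee_rot: [3.141, 0.026, 0.0]
wrist_force: [0.7, 0.1, -0.8]
opening: 0.181
grip_force: 58.8
pos [498.0885 120.6839  94.6987] yaw 0.01684254049872047 tilt [ 0.0001 -0.     -1.    ] q [ 0.6214  0.2291 -0.5229  0.0001 -0.8187  0.9662] t 9.0
F [ 0.703   0.1497 -0.7651] M [-0.1267 -0.3072  0.0016] open 15.470676765556027 58.793848156929016
to go mm [ 0.2112 -0.1137 22.6987] rows units [ 0.0042 -0.0023  0.454 ] turn -0.0019682437659929164
```

```bash
python3 -m jog '[{"grip":10,"slide":[0,0,0.08],"turn":0},{"grip":10,"slide":[0,0,0.1],"turn":0},{"grip":10,"slide":[0,0,0.1],"turn":0},{"grip":10,"slide":[0,0,0.08],"turn":0},{"grip":10,"slide":[0,0,0.04],"turn":0},{"grip":10,"slide":[0,0,0],"turn":0}]'
python3 - <<'E'
from h import *
togo((498.3,120.8,72),.017)
E
```

```text
clock: 9.75
position: [498.0, 120.7, 74.6]
ee_rot: [3.141, 0.026, -0.0]
wrist_force: [2.3, -1.4, -1.6]
opening: 0.177
grip_force: 58.8
pos [498.0371 120.6586  74.6102] yaw 0.01674282192009882 tilt [-0.0001 -0.0001 -1.    ] q [ 0.6213  0.2563 -0.5445  0.0001 -0.7701  0.9662] t 9.75
F [ 2.3132 -1.4226 -1.5595] M [-0.4232 -1.0511  0.0481] open 15.09758043283033 58.775306940078735
to go mm [ 0.2654 -0.1372  2.6102] rows units [ 0.0053 -0.0027  0.0522] turn -0.003214725998762491
```

```bash
python3 -m jog '[{"grip":10,"slide":[0,0,0.03],"turn":0},{"grip":10,"slide":[0,0,0.02],"turn":0},{"grip":10,"slide":[0,0,0.02],"turn":0},{"grip":10,"slide":[0,0,0],"turn":0}]'
python3 - <<'E'
from h import *
togo((498.3,120.8,72),.017)
E
```

```text
clock: 10.25
position: [498.3, 120.7, 72.3]
ee_rot: [-3.141, -0.027, -0.001]
wrist_force: [-1.5, -1.0, 10.9]
opening: 0.183
grip_force: 60.3
pos [498.3156 120.7406  72.2979] yaw 0.01729410198709199 tilt [ 0.0009  0.0001 -1.    ] q [ 0.6215  0.2594 -0.5473  0.0006 -0.7632  0.9662] t 10.25
F [-1.4963 -0.9681 10.898 ] M [-0.7112  0.2853 -0.0416] open 15.665714509861647 60.27042031288147
to go mm [-0.0149 -0.0596  0.2979] rows units [-0.0003 -0.0012  0.006 ] turn 0.003676274838648741
```

Contact comes at z=72.3, exactly where home should be. I'll press a little more and then release.

```bash
python3 -m jog '[{"grip":10,"slide":[0,0,0.03],"turn":0},{"grip":10,"slide":[0,0,0],"turn":0}]'; python3 -m jog '[{"grip":10,"slide":[0,0,-0.03],"turn":0},{"grip":45,"slide":[0,0,0],"turn":0},{"grip":45,"slide":[0,0,0],"turn":0},{"grip":45,"slide":[0,0,0],"turn":0},{"grip":45,"slide":[0,0,-0.5],"turn":0},{"grip":45,"slide":[0,0,-1],"turn":0},{"grip":80,"slide":[0,0,-1],"turn":0},{"grip":80,"slide":[0,0,-0.2],"turn":0},{"grip":80,"slide":[0,0,0],"turn":0}]'
python3 - <<'E'
from h import *
togo((571.8,122,210),.017)
i=grab("scene","s3")
x,y=proj("scene",(498,121,80)).astype(int)-[35,40]
cv2.imwrite("pics/c5.png",cv2.resize(i[y:y+75,x:x+100],None,fx=8,fy=8,interpolation=cv2.INTER_CUBIC));print(x,y)
print("home handle top px",proj("scene",(498.3,120.8,102)),"collar",proj("scene",(498.3,120.8,63)))
E
```

```text
clock: 10.5
position: [498.5, 120.7, 72.1]
ee_rot: [-3.141, -0.028, -0.003]
wrist_force: [-6.0, -2.7, 24.3]
opening: 0.174
grip_force: 62.0
clock: 11.62
position: [498.0, 120.8, 206.4]
ee_rot: [-3.141, -0.026, -0.001]
wrist_force: [-0.1, 0.4, -0.7]
opening: 0.936
grip_force: 0.0
pos [497.9501 120.8423 206.4206] yaw 0.016675578331008602 tilt [ 0.0006  0.0009 -1.    ] q [ 0.6215  0.1086 -0.3786 -0.0004 -1.0825  0.9662] t 11.625
F [-0.1315  0.4175 -0.6665] M [-0.06   -0.0211  0.0339] open 79.92814272340463 0.0
to go mm [73.8611  0.0709 -3.5349] rows units [ 1.4772  0.0014 -0.0707] turn -0.004055270862390881
261 156
home handle top px [296.9729 191.1025] collar [296.4893 199.9171]
```

View pics/c5.png

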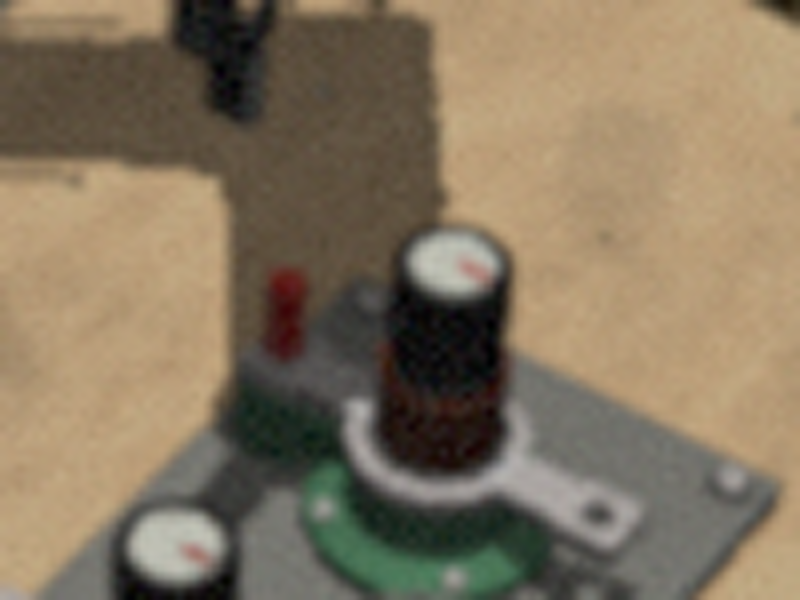

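The pin is home: its collar is on the ear and the handle top is at (296.5,190), against a prediction of (297,191). On to the cap.

```bash
python3 -m jog '[{"grip":80,"slide":[0.7,0,0],"turn":0},{"grip":80,"slide":[0.785,0,0],"turn":0},{"grip":80,"slide":[0,0,0],"turn":0},{"grip":75,"slide":[0,0,0.5],"turn":0},{"grip":75,"slide":[0,0,0.8],"turn":0},{"grip":75,"slide":[0,0,0.4],"turn":0},{"grip":75,"slide":[0,0,0],"turn":0},{"grip":75,"slide":[0,0,0],"turn":0}]'
python3 - <<'E'
from h import *
togo((572.2,122,120),.017)
E
```

```text
clock: 12.68
position: [572.2, 122.0, 121.5]
ee_rot: [3.141, 0.027, -0.0]
wrist_force: [-0.3, 0.3, -0.1]
opening: 0.873
grip_force: 0.0
pos [572.1874 121.9816 121.529 ] yaw 0.0170884284083152 tilt [-0.0001 -0.0003 -1.    ] q [ 0.5442  0.3064 -0.3356  0.0002 -0.9291  1.0436] t 12.675
F [-0.2877  0.3047 -0.0927] M [-0.0034 -0.0505  0.0098] open 74.5745841510065 0.0
to go mm [ 0.0132 -0.0186  1.529 ] rows units [ 0.0003 -0.0004  0.0306] turn 0.0011053551039419407
```

```bash
python3 -m jog '[{"grip":30,"slide":[0,0,0.02],"turn":0},{"grip":30,"slide":[0,0,0],"turn":0},{"grip":30,"slide":[0,0,0],"turn":0},{"grip":30,"slide":[0,0,0],"turn":0},{"grip":30,"slide":[0,0,0],"turn":0},{"grip":30,"slide":[0,0,0],"turn":0}]' 60
python3 - <<'E'
from h import *
togo((572.2,122,120),.017)
E
```

```text
clock: 13.42
position: [572.6, 121.7, 121.4]
ee_rot: [-3.141, -0.027, -0.002]
wrist_force: [-1.6, -1.9, 5.5]
opening: 0.522
grip_force: 60.3
pos [572.6267 121.717  121.4207] yaw 0.017035971153629006 tilt [ 0.0013  0.     -1.    ] q [ 0.5437  0.3063 -0.3363  0.0008 -0.9272  1.0437] t 13.425
F [-1.5646 -1.8762  5.5068] M [-0.8269  0.4285  0.0547] open 44.56219777945554 60.30748575925827
to go mm [-0.4236 -0.2903  1.4202] rows units [-0.0085 -0.0058  0.0284] turn 0.00044963942036346793
```

Gripped. Next I'll feel for the loosening direction in small steps, anticlockwise first (negative turn).

```bash
cat > s.py <<'E'
from h import *
togo((572.2,122,120),.017)
E
python3 -m jog '[{"grip":30,"slide":[0,0,0],"turn":-0.2},{"grip":30,"slide":[0,0,0],"turn":-0.2},{"grip":30,"slide":[0,0,0],"turn":0}]' >/dev/null; python3 s.py
python3 -m jog '[{"grip":30,"slide":[0,0,0],"turn":-0.2},{"grip":30,"slide":[0,0,0],"turn":0}]' >/dev/null; python3 s.py
```

```text
pos [572.636  121.7465 121.4434] yaw 0.04918680932159548 tilt [ 0.0013  0.0001 -1.    ] q [ 0.5437  0.3062 -0.3363  0.0007 -0.9271  1.0759] t 13.8
F [-1.4166 -1.4754  5.4528] M [-0.7671  0.4879  0.0154] open 44.79802851431973 60.37928983569145
to go mm [-0.4249 -0.2746  1.4428] rows units [-0.0085 -0.0055  0.0289] turn 0.4023351165199418
pos [572.6117 121.7404 121.4343] yaw 0.06511412306980795 tilt [ 0.0013  0.0001 -1.    ] q [ 0.5437  0.3062 -0.3363  0.0007 -0.9272  1.0918] t 14.05
F [-1.0376 -1.6803  5.0563] M [-0.7235  0.4651  0.0348] open 45.21915134324854 60.38213923573494
to go mm [-0.3957 -0.2858  1.4339] rows units [-0.0079 -0.0057  0.0287] turn 0.6014265383726014
```

```bash
for k in 1; do python3 -m jog '[{"grip":30,"slide":[0,0,0],"turn":-0.15},{"grip":30,"slide":[0,0,0],"turn":0}]' >/dev/null; python3 s.py | grep -E "pos|F "
python3 -m jog '[{"grip":30,"slide":[0,0,0],"turn":-0.15},{"grip":30,"slide":[0,0,0],"turn":0}]' >/dev/null; python3 s.py| grep -E "pos|F "; done
```

```text
pos [572.6438 121.823  121.4469] yaw 0.07705350718152902 tilt [ 0.0013  0.0002 -1.    ] q [ 0.5437  0.3062 -0.3362  0.0006 -0.9271  1.1038] t 14.3
F [-2.1424 -1.3877  6.4329] M [-0.7165  0.5282  0.0495] open 44.881494068117995 60.38262873888016
pos [572.6744 121.9165 121.4651] yaw 0.0891440937445456 tilt [ 0.0014  0.0003 -1.    ] q [ 0.5438  0.3062 -0.3361  0.0006 -0.927   1.1158] t 14.55
F [-0.4697 -2.4979  5.6217] M [-0.5234  0.4553 -0.028 ] open 44.53682979738384 60.382652431726456
```

```bash
python3 -m jog '[{"grip":30,"slide":[0,0,0],"turn":-0.15},{"grip":30,"slide":[0,0,0],"turn":0}]' >/dev/null; python3 s.py | grep -E "pos|F "
python3 -m jog '[{"grip":30,"slide":[0,0,0],"turn":-0.15},{"grip":30,"slide":[0,0,0],"turn":0}]' >/dev/null; python3 s.py| grep -E "pos|F "
```

```text
pos [572.7057 121.9711 121.4576] yaw 0.10112163866718203 tilt [ 0.0015  0.0004 -1.    ] q [ 0.5438  0.3062 -0.3361  0.0005 -0.9269  1.1278] t 14.8
F [-1.2097 -0.6034  5.6728] M [-0.5121  0.4633 -0.0088] open 44.271864182636754 60.38094252347946
pos [572.7509 122.0222 121.4932] yaw 0.11305726596757092 tilt [ 0.0016  0.0005 -1.    ] q [ 0.5439  0.3062 -0.336   0.0005 -0.9269  1.1397] t 15.05
F [-1.1088 -0.6615  6.2665] M [-0.4251  0.4696 -0.0163] open 44.71028209318442 60.38312539458275
```

```bash
python3 -m jog '[{"grip":30,"slide":[0,0,-0.002],"turn":-0.3},{"grip":30,"slide":[0,0,-0.002],"turn":-0.3},{"grip":30,"slide":[0,0,0],"turn":0}]' >/dev/null; python3 s.py | grep -E "pos|F "
python3 -m jog '[{"grip":30,"slide":[0,0,-0.002],"turn":-0.3},{"grip":30,"slide":[0,0,-0.002],"turn":-0.3},{"grip":30,"slide":[0,0,0],"turn":0}]' >/dev/null; python3 s.py| grep -E "pos|F "
```

```text
pos [572.7366 122.126  121.6106] yaw 0.16123884734121563 tilt [ 0.0016  0.0007 -1.    ] q [ 0.5439  0.3061 -0.3358  0.0003 -0.9272  1.1879] t 15.425
F [-1.3695  0.1732  5.7701] M [-0.2446  0.4712 -0.0229] open 44.67711652014275 60.3577221930027
pos [572.7135 122.2252 121.7348] yaw 0.2092724739551444 tilt [ 0.0015  0.0008 -1.    ] q [ 0.544   0.306  -0.3356  0.0002 -0.9275  1.2359] t 15.8
F [-1.0944  0.4169  5.0528] M [ 0.011   0.5165 -0.0517] open 44.36848123575571 60.370476096868515
```

There's no stop after 11° and very little drag. I'll check that the pin and ear haven't moved along with it.

```bash
cat > pin.py <<'E'
from h import *
import sys
def pin(i):
    h=cv2.cvtColor(i,cv2.COLOR_BGR2HSV); m=((h[...,0]<8)|(h[...,0]>170))&(h[...,1]>120)&(h[...,2]>60)
    z=np.zeros_like(m); z[180:207,284:308]=m[180:207,284:308]; return blobs(z,4)
print(pin(cv2.imread("pics/s3.png")),"\n",pin(grab("scene",sys.argv[1])))
i=cv2.imread(f"pics/{sys.argv[1]}.png")[140:230,261:381]
cv2.imwrite("pics/c_"+sys.argv[1]+".png",cv2.resize(i,None,fx=6,fy=6,interpolation=cv2.INTER_CUBIC))
E
python3 pin.py s4
```

```text
[((np.int32(295), np.int32(189), np.int32(4), np.int32(12), np.int32(39)), array([296.4615, 194.3846]))] 
 [((np.int32(294), np.int32(190), np.int32(5), np.int32(11), np.int32(33)), array([296.1212, 194.1515]))]
```

View pics/c_s4.png

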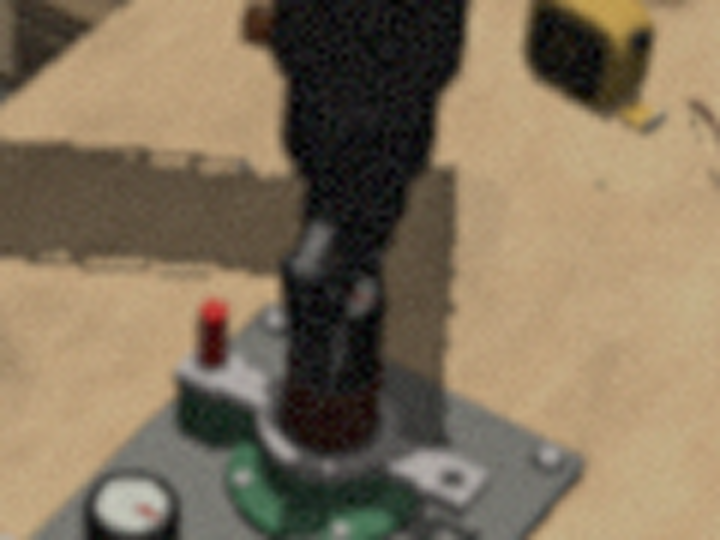

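The pin hasn't moved (0.3 px) and the cap turns freely, so anticlockwise loosens it. Turning on, climbing with the thread.

```bash
python3 -m jog '[{"grip":30,"slide":[0,0,-0.003],"turn":-0.6},{"grip":30,"slide":[0,0,-0.003],"turn":-0.6},{"grip":30,"slide":[0,0,-0.003],"turn":-0.6},{"grip":30,"slide":[0,0,-0.003],"turn":-0.6},{"grip":30,"slide":[0,0,0],"turn":0}]' >/dev/null; python3 s.py | grep -E "pos|F "
python3 -m jog '[{"grip":30,"slide":[0,0,-0.003],"turn":-0.6},{"grip":30,"slide":[0,0,-0.003],"turn":-0.6},{"grip":30,"slide":[0,0,-0.003],"turn":-0.6},{"grip":30,"slide":[0,0,-0.003],"turn":-0.6},{"grip":30,"slide":[0,0,0],"turn":0}]' >/dev/null; python3 s.py | grep -E "pos|F "
```

```text
pos [572.7536 122.31   122.1508] yaw 0.4007229074632152 tilt [ 0.0015  0.0008 -1.    ] q [ 0.5441  0.3056 -0.335   0.0001 -0.9284  1.4273] t 16.475
F [-0.541  -0.0117  5.3794] M [0.2602 0.3442 0.0618] open 44.40665721593735 60.349764972925186
pos [572.7547 122.1957 122.4965] yaw 0.5917098212380052 tilt [ 0.0013  0.0006 -1.    ] q [ 0.544   0.3054 -0.3344  0.0002 -0.9296  1.6184] t 17.1
F [-0.4993  0.5877  4.993 ] M [0.1911 0.0985 0.0435] open 44.706160567483266 60.34254088997841
```

```bash
python3 -m jog '[{"grip":30,"slide":[0,0,-0.003],"turn":-0.6},{"grip":30,"slide":[0,0,-0.003],"turn":-0.6},{"grip":30,"slide":[0,0,-0.003],"turn":-0.6},{"grip":30,"slide":[0,0,-0.003],"turn":-0.6},{"grip":30,"slide":[0,0,-0.003],"turn":-0.6},{"grip":30,"slide":[0,0,0],"turn":0}]' >/dev/null; python3 s.py | grep -E "pos|F "
python3 -m jog '[{"grip":30,"slide":[0,0,-0.003],"turn":-0.6},{"grip":30,"slide":[0,0,-0.003],"turn":-0.6},{"grip":30,"slide":[0,0,-0.003],"turn":-0.6},{"grip":30,"slide":[0,0,-0.003],"turn":-0.6},{"grip":30,"slide":[0,0,-0.003],"turn":-0.6},{"grip":30,"slide":[0,0,-0.003],"turn":-0.6},{"grip":30,"slide":[0,0,-0.003],"turn":-0.6},{"grip":30,"slide":[0,0,-0.003],"turn":-0.6},{"grip":30,"slide":[0,0,-0.003],"turn":-0.6},{"grip":30,"slide":[0,0,0],"turn":0}]' >/dev/null; python3 s.py | grep -E "pos|F "
python3 -m jog '[{"grip":30,"slide":[0,0,-0.003],"turn":-0.6},{"grip":30,"slide":[0,0,-0.003],"turn":-0.6},{"grip":30,"slide":[0,0,-0.003],"turn":-0.6},{"grip":30,"slide":[0,0,0],"turn":0}]' >/dev/null; python3 s.py | grep -E "pos|F "
```

```text
pos [572.5065 122.0476 122.886 ] yaw 0.8311285816508608 tilt [ 0.0006  0.0003 -1.    ] q [ 0.5439  0.305  -0.334   0.0001 -0.9311  1.8579] t 17.85
F [0.9235 1.1013 4.3825] M [ 0.1742 -0.0146  0.0176] open 44.76158200481955 60.402739495038986
pos [572.0601 121.8673 123.7473] yaw 1.2626436348192196 tilt [-0.0004 -0.0001 -1.    ] q [ 0.5439  0.304  -0.333  -0.0002 -0.9342  2.2896] t 19.1
F [0.4211 0.7269 2.2349] M [-0.0059  0.0195  0.0265] open 44.94201669620249 60.709451884031296
pos [571.9767 121.8348 124.1453] yaw 1.4064820050202325 tilt [-0.0006 -0.0002 -1.    ] q [ 0.5439  0.3035 -0.3326 -0.0002 -0.9353  2.4335] t 19.6
F [-0.0754 -0.5003  1.2453] M [ 0.0322  0.0467 -0.0071] open 44.528171382196575 60.84717705845833
```

Turned 80° with almost no force left. Lifting gently.

```bash
python3 -m jog '[{"grip":30,"slide":[0,0,-0.03],"turn":0},{"grip":30,"slide":[0,0,-0.03],"turn":0},{"grip":30,"slide":[0,0,0],"turn":0}]' >/dev/null; python3 s.py | grep -E "pos|F "
python3 -m jog '[{"grip":30,"slide":[0,0,-0.05],"turn":0},{"grip":30,"slide":[0,0,-0.05],"turn":0},{"grip":30,"slide":[0,0,0],"turn":0}]' >/dev/null; python3 s.py | grep -E "pos|F "
```

```text
pos [572.0502 121.8591 127.3093] yaw 1.408148600001829 tilt [-0.0004 -0.0001 -1.    ] q [ 0.5439  0.3002 -0.329  -0.0001 -0.9419  2.4351] t 19.975
F [ 0.491   0.0164 -2.1215] M [ 0.0126  0.0077 -0.0502] open 44.59547347118147 61.2475124001503
pos [572.3256 121.9894 132.7471] yaw 1.408754286776598 tilt [ 0.0003  0.0002 -1.    ] q [ 0.544   0.2947 -0.3228  0.     -0.9529  2.4356] t 20.35
F [-0.2283  0.0102 -1.0371] M [-0.0409  0.0156  0.0051] open 44.762966305064154 61.26134276390076
```

It's free. Lifting well clear, then a check.

```bash
python3 -m jog '[{"grip":30,"slide":[0,0,-0.1],"turn":0},{"grip":30,"slide":[0,0,-0.2],"turn":0},{"grip":30,"slide":[0,0,-0.3],"turn":0},{"grip":30,"slide":[0,0,-0.5],"turn":0},{"grip":30,"slide":[0,0,-0.5],"turn":0},{"grip":30,"slide":[0,0,-0.3],"turn":0},{"grip":30,"slide":[0,0,-0.1],"turn":0},{"grip":30,"slide":[0,0,0],"turn":0},{"grip":30,"slide":[0,0,0],"turn":0},{"grip":30,"slide":[0,0,0],"turn":0}]' >/dev/null; python3 s.py; python3 pin.py s5
```

```text
pos [571.9364 121.8095 231.6354] yaw 1.4087709427512345 tilt [-0.0013 -0.0006 -1.    ] q [ 0.544   0.212  -0.1914 -0.0001 -1.1688  2.4357] t 21.6
F [ 0.1595 -0.4427 -1.7164] M [-0.0448  0.0493 -0.0388] open 44.763917403530556 61.36932134628296
to go mm [  0.3244   0.3572 111.6348] rows units [0.0065 0.0071 2.2327] turn 17.397136784390433
[((np.int32(295), np.int32(189), np.int32(4), np.int32(12), np.int32(39)), array([296.4615, 194.3846]))] 
 [((np.int32(294), np.int32(190), np.int32(5), np.int32(10), np.int32(34)), array([296.1176, 194.1765]))]
```

View pics/c_s5.png

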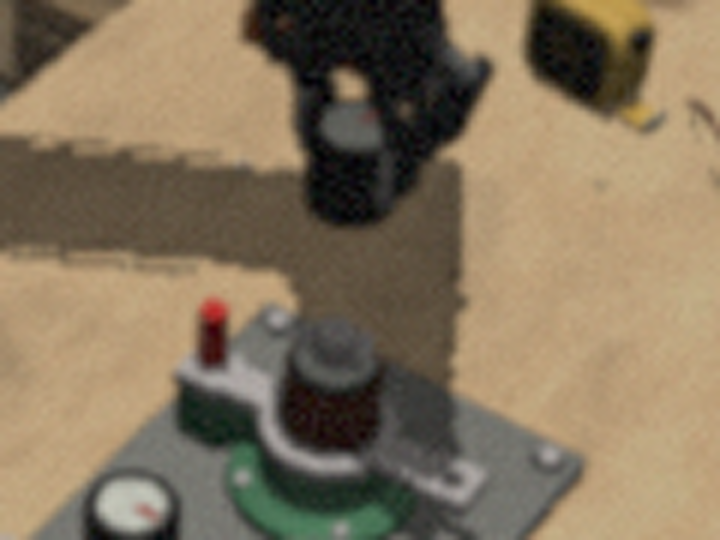

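The picture shows the cap upright in the gripper at crop (350,160), about 100 mm above the bare spindle nose at (340,345). The pin is still home at (212,335) and the other cap is untouched. Handing in.

```bash
python3 -m jog '[{"grip":30,"slide":[0,0,0],"turn":0},{"grip":30,"slide":[0,0,0],"turn":0}]'; python3 -c "
from cell import robot
print(robot.close_job())"
```

```text
clock: 21.9
position: [572.2, 121.9, 232.3]
ee_rot: [-2.394, -2.034, 0.0]
wrist_force: [-0.4, -1.0, -2.1]
opening: 0.524
grip_force: 61.4
the job is handed in; nothing more can be done
None
```

Job handed in at 21.9 s: the lock pin is fully home in the left spindle, its cap came off anticlockwise (right-hand thread), and the gripper holds it upright about 100 mm above the spindle nose; the hand-in call returned no verdict.

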